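# Open the sander's double-latched gear cover

## Task

Open the gear cover of the bench sander: first draw the red-knobbed bolt fully, then raise the cover's front edge a little until the hidden safety catch holds it, let it stand ajar a moment, then feel for the catch's pin under the front edge, push it towards the sanding-disc end and, holding it there, raise the cover past it, well up (at least 55 degrees), where it stays by itself. Work gently, never pressing any part of the sander harder than 25 N, leave the other things on the bench alone, and leave the cover standing open.

Things in the scene. Friction and masses are not known exactly. Their poses are not given: they have to be found in the camera images.
- machine: Cream drive case of a bench sander, fixed, front facing the robot's right. Origin: centre of its underside, on the bench; x to its back (hinge side), y to its disc end (near the robot), z up. All x, y, z here are in this frame, in mm. Walls x -80..100, y -115..115, top z 130. Disc: z to 165, x -45..105, y 119..141; small table: y to 198, z 90. Bolt block: x -60..-10, y -203..-117, z 138.
- bolt (a joint): Primary latch: flat steel bolt with a red knob, lying over the edge of the cover at the end far from the disc. In m: 0 fully home, grows as it slides away from the disc end (-y), rigid end stop 0.032. Above 0.026 it counts as fully drawn (clear of the cover from 0.015). Slides with about 4 N and stays where left.
- bolt_knob (a point): Centre of the bolt's red knob, an upright cylinder 16 mm across, z 148 to 185. With the bolt at 0 it is at x -35, y -150. The flat top of the closed cover, at z 138, reaches to y -115 beside it; the bolt's flat tongue on it, 22 mm wide, rises to z 148.
- cover (a joint): Cream cover, rad: 0 closed, grows as its front edge rises, stop 1.2. Stiff hinge: stays at any angle it is left; about 5 N upwards at the front edge raises it. With the bolt drawn it rises to about 0.07 (edge up 17 mm), where the hidden catch holds it rigidly. With the catch pushed aside it can be raised on; past 0.16 it is free and the catch may be let go.
- hinge (a point): Middle of the cover's hinge axis, which lies along the machine's y at x 100, z 130.
- lip (a point): Middle of the cover's rolled front edge: round, 12 mm across, y -115..115; moves with the cover. Closed it is at x -144, z 134 (244 mm from the hinge axis). The cover, 8 mm thick, overhangs the case's front wall by 64 mm, so fingers tilted by about 45 degrees, pointing to +x and down, can hook under this edge and lift.
- catch_zone (a point): Middle of the zone of the HIDDEN CATCH, a red upright pin 10 mm across, z 66 to 126, at x -128 (16 mm behind the edge's centre line), at an unknown y of -30..50 that differs each time (this point: y 10, z 96). Not seen from above: feel for it under the edge, going from the bolt end towards the disc end (+y). A bracket carries it from behind, below z 90.
- rail (a point): Middle of the lower edge of a steel rail under the cover, along y -100..100, its face 32 mm behind the front edge's centre line, 37 mm deep; moves with the cover. Fingers stay in front of it. How the pin gives: pushed to +y (disc end) it yields on a spring, 3 N at first, 6 N at its rigid stop after 16 mm; 8 mm frees the cover. It springs back when let go; pushed any other way it is rigid.
- birdhouse: Bystander, to be left alone: wooden birdhouse, about 140 x 140 x 180 mm. Origin at the centre of its underside.
- glue: Bystander, to be left alone: white glue bottle, 60 mm across, 170 mm tall. Origin at the centre of its underside.
- screw_jar: Bystander, to be left alone: glass jar, 70 mm across, 80 mm tall. Origin at the centre of its underside.
- sanding_block: Bystander, to be left alone: cork sanding block, 70 x 45 x 30 mm, lying in front of the sander. Origin at the centre of its underside.
- spanner: Bystander, to be left alone: steel spanner, 150 mm long, lying in front of the sander. Origin in its length, on the underside.
- offcut: Bystander, to be left alone: pale wooden offcut, 160 x 70 x 35 mm. Origin at the centre of its underside.
- mug: Bystander, to be left alone: blue mug, 80 mm across, 95 mm tall. Origin at the centre of its underside.

How it is judged:
By the outcome, as a careful person would: the job done as asked, in the order asked, and still so for the second after the job is handed in, with the robot touching nothing.
It also fails if it takes over 72 s, if anything falls off the work surface, if the arm or the gripper's body presses on something with over 40 N, if the wrist force passes 120 N, or if a joint passes its speed limit or range.

## Robot

A 7-joint arm with a two-finger parallel gripper is mounted at the origin on the work surface. World frame = base frame: x ahead of the robot, y to its left, z up, the work surface at z = 0. Lengths are in mm, angles in rad, forces in N, time in s.
With the tool pointing down it reaches from about 400 to 875 mm from the base axis. Payload 4.4 kg.
Tool frame: the origin (TCP) lies at the very end of the fingers, on their centre line; the grasp point (between the pads) lies 19 mm behind it; z points along the fingers, y is the direction in which the jaws open and shut (so a half turn about z gives the same grasp; the last joint's range is limited). The gripper opens to 85 mm and grips with 20 to 120 N. Pads are 22 mm wide; open, the fingers measure 114 mm over their backs; the gripper's body (76 mm by 85 mm) begins 54 mm behind the grasp point. The pads swing forward as they close: fully open they stand 13 mm farther back than shut.
Start: joints at [1.28, 0.628, 0.038, 1.517, -0.027, 0.996, -0.02], TCP at [144.92, -633.653, 231.313] pointing down, gripper open.
Joint ranges: [-3.06, 3.06], [-0.37, 2.12], [-1.25, 1.32], [0.18, 2.47], [-1.1, 4.24], [0.23, 1.98], [-2.94, 2.94]. Speed limits (rad/s): [2.57, 2.57, 3.14, 3.14, 3.14, 3.14, 3.14].

## Interface

Orientations are given as [roll, pitch, yaw] about the fixed x, y, z axes, in that order (R = Rz(yaw) Ry(pitch) Rx(roll)).
In Python, from cell import read_state, get_image, calibration, finish_job gives the robot as it stands. The module is installed in compiled form; this text tells all that it offers.
- The arm moves only by the tool apply_moves, never from a script. Its argument "increments" is a list of rows, each an object of numbers: "tx", "ty", "tz": the shift along the world's x, y, z in m; "rx", "ry", "rz": the turn, a rotation vector about the world's x, y, z in units of 5 degrees (1.0 is 5 degrees); "claw": the finger opening in m, from 0 to 0.0854. In form: [{"tx": .., "ty": .., "tz": .., "rx": .., "ry": .., "rz": .., "claw": ..}, ...]. A call has 1 to 12 rows; each row is the pose to reach, as a shift and turn from the pose commanded when the call began; what a row does not reach only later rows make up. A row lasts 1/10 s, in which the tool goes at most 50 mm and 8.59 degrees, less where a joint would pass 70% of its speed; a pose out of reach is approached as far as the arm can. A call with a gripper value outside its range is refused whole. The fingers move at their own pace and stop on an object; the grip force is fixed at half the most. Time passes only in rows, so rows that repeat a pose let the fingers close. It gives the time, the measured TCP pose, the force and the opening at its end, in the units of the state.
- read_state(): the state, without advancing time (a new reading comes with each control period).
- get_image(name): name is "scene" or "top" or "wrist"; returns the picture (400x640x3 uint8, red, green, blue); there is no depth.
- calibration(name): a dict with "camera_matrix" (3x3 intrinsics, pixels), "origin" and "attitude" of the camera in the world. Camera axes: x right, y up, looking along -z (the intrinsics and any distortion apply to the point x, -y, -z); pixel columns grow to the right and rows downward; lengths in mm; the calibration is good to about 2 mm. A picture is of the moment at which its call begins: read the wrist's pose just before it. calibration takes no time and is no camera call; for the wrist camera it gives the pose at the moment of the call.
- finish_job(): hands the job in, once; it reports no verdict.
The state is a dict: "clock": time; "qpos": joint angles; "qd": joint speeds; "tau": joint torques, N m; "eef_pos": TCP position; "tool_rot": TCP orientation; "force": force on the tool from outside, world axes, zero at the start; "torque": the same for the moment, N m; "width": finger opening in mm.
Only numpy, scipy, OpenCV 4.12 (cv2) and the standard library are available. Lean on these libraries where they do the work, as an engineer would, in place of code of your own. Each camera call takes 0.05 s, during which the arm holds its last target. There are 200 camera calls.

## Working session

There is one attempt and no reset: what is moved stays moved. The work goes in short steps, Python scripts to look and compute and a tool call to move; the robot and the scene stay as the last step left them, time stands still between calls to the robot, and variables do not carry over. Pictures are saved under pics/ and viewed, about 8 in all and at most 12, crops included, and the job is handed in when it is done.

Besides the shell and the picture viewer there is one more tool, called as name([rows], argument=value, ...), one row to a line, values as JSON. apply_moves: Moves the arm, as the interface text tells. Its arguments: {"type":"object","properties":{"increments":{"type":"array"}},"required":["increments"]}

```bash
mkdir -p pics; python3 - <<'E'
from cell import *
import cv2,numpy as np
print(read_state())
for n in("scene","top"):
    im=get_image(n); cv2.imwrite(f"pics/{n}0.png",im[:,:,::-1]); c=calibration(n); print(n,c)
E
```

```text
{'clock': 0.0, 'qpos': array([ 1.2802425 ,  0.62934539,  0.03846989,  1.518379  , -0.02698423,
        0.99633044, -0.02001022]), 'qd': array([-7.76411393e-04,  1.31579345e-03, -1.15240283e-03,  2.28440302e-04,
        8.40231750e-04,  4.30734391e-05, -7.90852002e-04]), 'tau': array([ 5.86218903e-04, -5.63391852e+01,  1.22604668e+00, -1.93438947e+01,
        1.07987429e-02,  1.06688321e-02, -1.60874697e-05]), 'eef_pos': array([ 144.72723466, -633.02415979,  230.38659068]), 'tool_rot': array([-3.13965001e+00,  5.57697413e-05,  2.24729401e-01]), 'force': array([-0.38766921, -0.46572533,  0.17702669]), 'torque': array([0.01659864, 0.00661786, 0.00576828]), 'width': 85.30822198505136}
scene {'camera_matrix': array([[390.26522842,   0.        , 315.70898255],
       [  0.        , 390.26522842, 205.04632105],
       [  0.        ,   0.        ,   1.        ]]), 'origin': array([ 924.48595527, -680.38754728, 1095.24039383]), 'attitude': array([ 0.71723614, -0.01601298,  0.54865842])}
top {'camera_matrix': array([[409.8858593 ,   0.        , 320.59478773],
       [  0.        , 409.8858593 , 205.05181399],
       [  0.        ,   0.        ,   1.        ]]), 'origin': array([ 328.49009902,   34.45332456, 1374.72663043]), 'attitude': array([ 0.14529961, -0.01304237, -1.56354981])}
```

View pics/scene0.png

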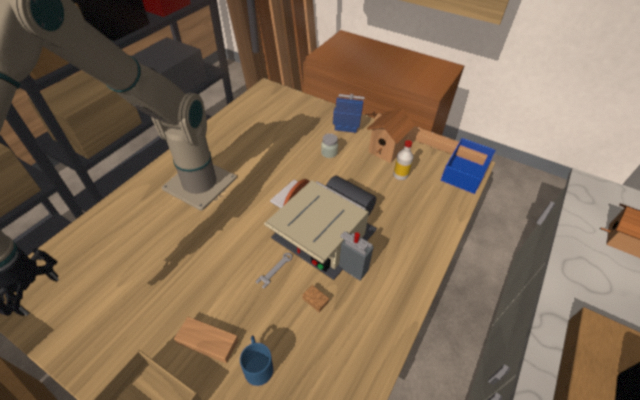

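View pics/top0.png

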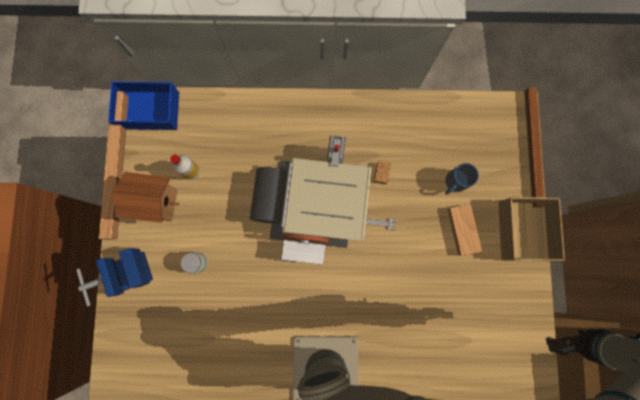

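The scene view shows the cream cover at about (318,217) and the red knob at (357,238). In the top view the cover corners are roughly (290,160), (369,165), (364,238) and (284,232), and the knob is at (337,149). The sander's front faces world -y and its disc end faces the robot. The sanding block, at (382,172), and the spanner, at (382,223), lie in front of it.

```bash
cat > h.py <<'E'
import numpy as np,cv2
from scipy.spatial.transform import Rotation as R
from cell import *
def proj(c,P):
    p=(np.atleast_2d(P)-c['origin'])@R.from_euler('xyz',c['attitude']).as_matrix()
    p=p*[1,-1,-1]; q=p@c['camera_matrix'].T; return q[:,:2]/q[:,2:]
def ray(c,uv):
    d=np.linalg.inv(c['camera_matrix'])@[uv[0],uv[1],1]
    return R.from_euler('xyz',c['attitude']).as_matrix()@(d*[1,-1,-1])
def onz(c,uv,z):
    d=ray(c,uv); o=c['origin']; return o+d*(z-o[2])/d[2]
def tri(c1,u1,c2,u2):
    d1,d2=ray(c1,u1),ray(c2,u2);A=np.c_[d1,-d2]
    s=np.linalg.lstsq(A,c2['origin']-c1['origin'],rcond=None)[0]
    a,b=c1['origin']+s[0]*d1,c2['origin']+s[1]*d2
    return (a+b)/2,np.linalg.norm(a-b)
E
python3 - <<'E'
from h import *
ct,cs=calibration('top'),calibration('scene')
print(proj(ct,[0,0,0]),proj(cs,[0,0,0]))
t=cv2.imread('pics/top0.png');s=cv2.imread('pics/scene0.png')
K={}
for n,im,b in(('top',t,(315,130,360,170)),('scene',s,(345,225,370,250))):
    f=im.astype(int);m=(f[...,2]>110)&(f[...,1]<70)&(f[...,0]<70)
    M=np.zeros_like(m);M[b[1]:b[3],b[0]:b[2]]=m[b[1]:b[3],b[0]:b[2]]
    v,u=np.nonzero(M);print(n,len(u),u.min(),u.max(),v.min(),v.max());K[n]=(u.mean()+.0,v.mean()+.0);print(K[n])
print('knob',tri(ct,K['top'],cs,K['scene']))
hsv=cv2.cvtColor(t,cv2.COLOR_BGR2HSV);print(hsv[200,300],hsv[175,350],hsv[100,400],hsv[270,450])
a=t[120:280,230:430];b=s[160:290,250:390]
cv2.imwrite('pics/c1.png',np.vstack([cv2.resize(a,(750,600))[:,:],])) 
E
```

```text
[[325.00917414 368.74987908]] [[199.69454693 183.04282038]]
top 15 335 338 145 149
(np.float64(336.53333333333336), np.float64(146.86666666666667))
scene 47 354 359 232 242
(np.float64(356.25531914893617), np.float64(236.61702127659575))
knob (array([682.62840057, -27.19425481, 172.74701989]), np.float64(0.9304128492654763))
[ 22  75 180] [ 21  73 184] [ 17 122 169] [ 17 118 160]
```

View pics/c1.png

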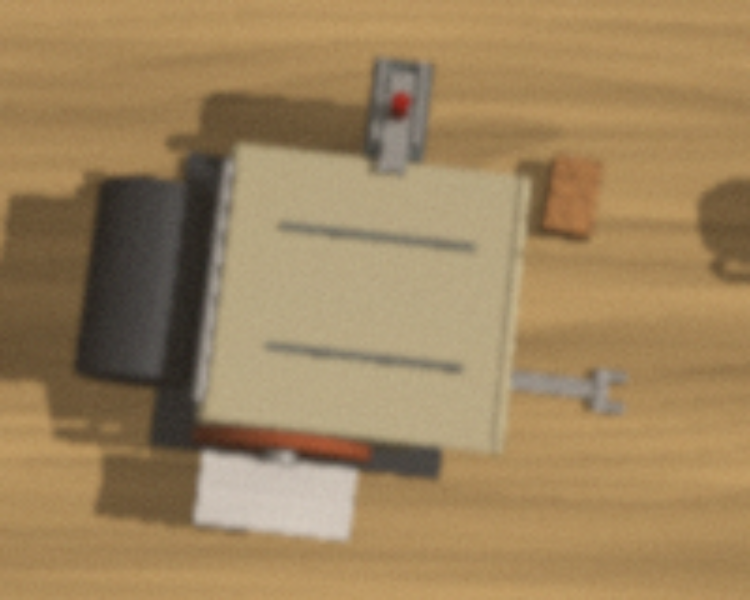

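The crop shows the cover's front corners at full-image pixels (371,167) and (363,241). The bolt lies at its far end with the knob at (337,147).

```bash
python3 - <<'E'
from h import *
ct,cs=calibration('top'),calibration('scene')
t=cv2.imread('pics/top0.png')
hsv=cv2.cvtColor(cv2.GaussianBlur(t,(3,3),0),cv2.COLOR_BGR2HSV)
m=((hsv[...,0]>18)&(hsv[...,0]<32)&(hsv[...,1]<97)&(hsv[...,1]>50)&(hsv[...,2]>110)).astype(np.uint8)
m[:140]=0;m[250:]=0;m[:,:270]=0;m[:,385:]=0
m=cv2.morphologyEx(m,cv2.MORPH_OPEN,np.ones((5,5)));m=cv2.morphologyEx(m,cv2.MORPH_CLOSE,np.ones((7,7)))
c=max(cv2.findContours(m,0,2)[0],key=cv2.contourArea);P=cv2.boxPoints(cv2.minAreaRect(c));print(cv2.contourArea(c),P)
W=np.array([onz(ct,p,138)[:2] for p in P]);print(W)
for i in range(4):
    d=W[(i+1)%4]-W[i];print(np.linalg.norm(d),np.degrees(np.arctan2(d[1],d[0])))
# line fits: right edge per row, top/bottom per col
rows=np.arange(172,236);re=[(np.nonzero(m[r])[0].max()+.5,r) for r in rows]
cols=np.r_[300:328,345:362];be=[(c,np.nonzero(m[:,c])[0].max()+.5) for c in cols];te=[(c,np.nonzero(m[:,c])[0].min()-.5) for c in cols]
for n,e,z in(('front',re,136),('disc',be,138),('bolt',te,138)):
    w=np.array([onz(ct,p,z)[:2] for p in e],np.float32);vx,vy,x0,y0=cv2.fitLine(w,cv2.DIST_HUBER,0,.01,.01).ravel()
    print(n,np.degrees(np.arctan2(vy,vx)),x0,y0)
E
```

```text
5790.0 [[283.29013 231.94511]
 [292.24246 156.96928]
 [372.45706 166.54713]
 [363.50473 241.52296]]
[[ 426.55798558  131.59542094]
 [ 659.42469394  108.62302617]
 [ 631.590275   -140.13656334]
 [ 399.66121786 -110.5305896 ]]
233.99708285896912 -5.634022379939383
250.31198183942993 -96.38443194537116
233.81103743712268 172.7254790128067
243.61535479975467 83.66123935711839
front -6.4051323 514.55206 -124.20122
disc 82.53008 414.61328 -3.0948443
bolt 83.41529 646.4188 -4.5463953
```

Machine frame from the fits: yaw 83.5°, origin about (534, 25), so ex=(.113,.994) and ey=(-.994,.113). I'll push the bolt with closed fingers rather than grip it, because the grip force would exceed 25 N.

apply_moves([
  {"tx":0.04,"ty":0.03,"tz":0.02,"claw":0},
  {"tx":0.494,"ty":0.61,"tz":0.02,"rz":-3.87,"claw":0},
  {"tx":0.494,"ty":0.61,"tz":0.02,"rz":-3.87,"claw":0},
  {"tx":0.494,"ty":0.61,"tz":0.02,"rz":-3.87,"claw":0},
  {"tx":0.494,"ty":0.61,"tz":0.02,"rz":-3.87,"claw":0},
  {"tx":0.494,"ty":0.61,"tz":0.02,"rz":-3.87,"claw":0},
  {"tx":0.494,"ty":0.61,"tz":0.02,"rz":-3.87,"claw":0},
  {"tx":0.494,"ty":0.61,"tz":0.02,"rz":-3.87,"claw":0},
  {"tx":0.494,"ty":0.61,"tz":0.02,"rz":-3.87,"claw":0},
  {"tx":0.494,"ty":0.61,"tz":0.02,"rz":-3.87,"claw":0},
  {"tx":0.494,"ty":0.61,"tz":0.02,"rz":-3.87,"claw":0},
  {"tx":0.494,"ty":0.61,"tz":0.02,"rz":-3.87,"claw":0},
])

```text
$.increments[0]: bad value
```

apply_moves([
  {"tx":0.494,"ty":0.61,"tz":0.02,"rx":0.0,"ry":0.0,"rz":-3.87,"claw":0.001},
  {"tx":0.494,"ty":0.61,"tz":0.02,"rx":0.0,"ry":0.0,"rz":-3.87,"claw":0.001},
  {"tx":0.494,"ty":0.61,"tz":0.02,"rx":0.0,"ry":0.0,"rz":-3.87,"claw":0.001},
  {"tx":0.494,"ty":0.61,"tz":0.02,"rx":0.0,"ry":0.0,"rz":-3.87,"claw":0.001},
  {"tx":0.494,"ty":0.61,"tz":0.02,"rx":0.0,"ry":0.0,"rz":-3.87,"claw":0.001},
  {"tx":0.494,"ty":0.61,"tz":0.02,"rx":0.0,"ry":0.0,"rz":-3.87,"claw":0.001},
  {"tx":0.494,"ty":0.61,"tz":0.02,"rx":0.0,"ry":0.0,"rz":-3.87,"claw":0.001},
  {"tx":0.494,"ty":0.61,"tz":0.02,"rx":0.0,"ry":0.0,"rz":-3.87,"claw":0.001},
  {"tx":0.494,"ty":0.61,"tz":0.02,"rx":0.0,"ry":0.0,"rz":-3.87,"claw":0.001},
  {"tx":0.494,"ty":0.61,"tz":0.02,"rx":0.0,"ry":0.0,"rz":-3.87,"claw":0.001},
  {"tx":0.494,"ty":0.61,"tz":0.02,"rx":0.0,"ry":0.0,"rz":-3.87,"claw":0.001},
  {"tx":0.494,"ty":0.61,"tz":0.02,"rx":0.0,"ry":0.0,"rz":-3.87,"claw":0.001},
])

```text
clock: 1.3
eef_pos: [523.2, -165.6, 246.5]
tool_rot: [3.142, 0.0, -0.113]
force: [1.9, -0.9, -0.2]
width: 0.7
```

apply_moves([
  {"tx":0.04,"ty":0.049,"tz":0.0,"rx":0.0,"ry":0.0,"rz":0.0,"claw":0.001},
  {"tx":0.08,"ty":0.098,"tz":0.0,"rx":0.0,"ry":0.0,"rz":0.0,"claw":0.001},
  {"tx":0.112,"ty":0.138,"tz":0.0,"rx":0.0,"ry":0.0,"rz":0.0,"claw":0.001},
  {"tx":0.112,"ty":0.138,"tz":0.0,"rx":0.0,"ry":0.0,"rz":0.0,"claw":0.001},
  {"tx":0.112,"ty":0.138,"tz":-0.04,"rx":0.0,"ry":0.0,"rz":0.0,"claw":0.001},
  {"tx":0.112,"ty":0.138,"tz":-0.07,"rx":0.0,"ry":0.0,"rz":0.0,"claw":0.001},
  {"tx":0.112,"ty":0.138,"tz":-0.085,"rx":0.0,"ry":0.0,"rz":0.0,"claw":0.001},
  {"tx":0.112,"ty":0.138,"tz":-0.085,"rx":0.0,"ry":0.0,"rz":0.0,"claw":0.001},
  {"tx":0.112,"ty":0.138,"tz":-0.085,"rx":0.0,"ry":0.0,"rz":0.0,"claw":0.001},
])

```text
clock: 2.2
eef_pos: [634.5, -29.6, 161.7]
tool_rot: [3.142, 0.0, -0.113]
force: [0.3, 0.4, 0.7]
width: 0.7
```

```bash
python3 - <<'E'
from h import *
s=read_state();print(s['eef_pos'],s['force'])
a=get_image('scene')[:,:,::-1];b=get_image('wrist')[:,:,::-1]
cv2.imwrite('pics/k1.png',np.vstack([cv2.resize(a[170:290,260:420],(400,300),interpolation=3),cv2.resize(b,(400,250))]))
E
```

```text
[634.51309944 -29.59717754 161.67087889] [0.33965082 0.4107692  0.73401305]
```

View pics/k1.png

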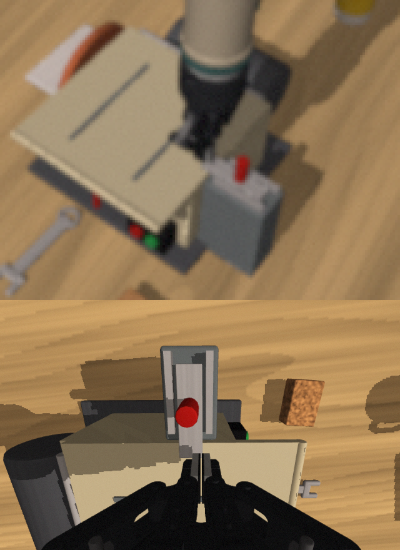

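In the crop the closed fingers sit short of the knob and about 7 mm too far towards the front. A red item also shows under the cover's front edge at crop (97,200). I'll line up with the knob and approach it.

apply_moves([
  {"tx":0.001,"ty":0.007,"tz":-0.003,"rx":0.0,"ry":0.0,"rz":0.0,"claw":0.001},
  {"tx":0.011,"ty":0.006,"tz":-0.003,"rx":0.0,"ry":0.0,"rz":0.0,"claw":0.001},
  {"tx":0.018,"ty":0.005,"tz":-0.003,"rx":0.0,"ry":0.0,"rz":0.0,"claw":0.001},
  {"tx":0.02,"ty":0.005,"tz":-0.003,"rx":0.0,"ry":0.0,"rz":0.0,"claw":0.001},
  {"tx":0.022,"ty":0.005,"tz":-0.003,"rx":0.0,"ry":0.0,"rz":0.0,"claw":0.001},
  {"tx":0.024,"ty":0.0046,"tz":-0.003,"rx":0.0,"ry":0.0,"rz":0.0,"claw":0.001},
  {"tx":0.024,"ty":0.0046,"tz":-0.003,"rx":0.0,"ry":0.0,"rz":0.0,"claw":0.001},
])

```text
clock: 3.0
eef_pos: [658.5, -25.1, 158.6]
tool_rot: [3.141, -0.0, -0.113]
force: [0.2, -0.1, -0.2]
width: 0.9
```

```bash
python3 - <<'E'
from h import *
c=calibration('scene')
ex=np.array([.1132,.9936,0]);ey=np.array([-.9936,.1132,0]);O=np.array([534.2,24.7,0])
d=ray(c,(298.8,250.0));o=c['origin']
t=((O-o)@ex-128)/(d@ex);p=o+t*d;print('red at x-128: y',(p-O)@ey,'z',p[2])
for y in(-30,0,30,50):print(y,proj(c,[O-128*ex+y*ey+[0,0,z] for z in(66,126)]))
E
```

```text
red at x-128: y -9.089797492454382 z 78.94149862317624
-30 [[304.00241788 255.79291238]
 [303.87172272 244.70339614]]
0 [[296.65561886 250.84707267]
 [296.24772283 239.68013744]]
30 [[289.4479985  245.99492755]
 [288.77357409 234.75561185]]
50 [[284.71829895 242.81091016]
 [283.87189136 231.52601837]]
```

The red item is probably the pin, at y about -9, which I'll check by feel. Now I'll push the bolt.

apply_moves([
  {"tx":0.002,"ty":0.0,"tz":0.0,"rx":0.0,"ry":0.0,"rz":0.0,"claw":0.001},
  {"tx":0.004,"ty":-0.0005,"tz":0.0,"rx":0.0,"ry":0.0,"rz":0.0,"claw":0.001},
  {"tx":0.006,"ty":-0.0007,"tz":0.0,"rx":0.0,"ry":0.0,"rz":0.0,"claw":0.001},
  {"tx":0.006,"ty":-0.0007,"tz":0.0,"rx":0.0,"ry":0.0,"rz":0.0,"claw":0.001},
])

```text
clock: 3.4
eef_pos: [663.8, -25.6, 158.5]
tool_rot: [3.142, 0.002, -0.113]
force: [-2.2, -0.2, 1.6]
width: 0.9
```

apply_moves([
  {"tx":0.004,"ty":-0.0005,"tz":0.0,"rx":0.0,"ry":0.0,"rz":0.0,"claw":0.001},
  {"tx":0.008,"ty":-0.001,"tz":0.0,"rx":0.0,"ry":0.0,"rz":0.0,"claw":0.001},
  {"tx":0.012,"ty":-0.0014,"tz":0.0,"rx":0.0,"ry":0.0,"rz":0.0,"claw":0.001},
  {"tx":0.016,"ty":-0.0018,"tz":0.0,"rx":0.0,"ry":0.0,"rz":0.0,"claw":0.001},
  {"tx":0.02,"ty":-0.0023,"tz":0.0,"rx":0.0,"ry":0.0,"rz":0.0,"claw":0.001},
  {"tx":0.023,"ty":-0.0026,"tz":0.0,"rx":0.0,"ry":0.0,"rz":0.0,"claw":0.001},
  {"tx":0.023,"ty":-0.0026,"tz":0.0,"rx":0.0,"ry":0.0,"rz":0.0,"claw":0.001},
])

```text
clock: 4.1
eef_pos: [688.2, -28.2, 158.5]
tool_rot: [-3.141, -0.001, -0.113]
force: [-2.1, 1.1, 0.6]
width: 0.4
```

apply_moves([
  {"tx":0.0015,"ty":0.0,"tz":0.0,"rx":0.0,"ry":0.0,"rz":0.0,"claw":0.001},
  {"tx":0.003,"ty":-0.0003,"tz":0.0,"rx":0.0,"ry":0.0,"rz":0.0,"claw":0.001},
  {"tx":0.003,"ty":-0.0003,"tz":0.0,"rx":0.0,"ry":0.0,"rz":0.0,"claw":0.001},
])

```text
clock: 4.4
eef_pos: [690.5, -28.5, 158.5]
tool_rot: [-3.142, -0.0, -0.113]
force: [-3.6, 0.2, 1.6]
width: 0.9
```

apply_moves([
  {"tx":0.001,"ty":0.0,"tz":0.0,"rx":0.0,"ry":0.0,"rz":0.0,"claw":0.001},
  {"tx":0.002,"ty":-0.0003,"tz":0.0,"rx":0.0,"ry":0.0,"rz":0.0,"claw":0.001},
  {"tx":0.002,"ty":-0.0003,"tz":0.0,"rx":0.0,"ry":0.0,"rz":0.0,"claw":0.001},
])

```text
clock: 4.7
eef_pos: [692.1, -28.6, 158.5]
tool_rot: [-3.141, 0.001, -0.113]
force: [-4.7, 1.4, 1.5]
width: 1.2
```

apply_moves([
  {"tx":0.001,"ty":0.0,"tz":0.0,"rx":0.0,"ry":0.0,"rz":0.0,"claw":0.001},
  {"tx":0.0015,"ty":0.0,"tz":0.0,"rx":0.0,"ry":0.0,"rz":0.0,"claw":0.001},
  {"tx":0.0015,"ty":0.0,"tz":0.0,"rx":0.0,"ry":0.0,"rz":0.0,"claw":0.001},
])

```text
clock: 5.0
eef_pos: [692.2, -28.6, 158.5]
tool_rot: [3.141, 0.004, -0.113]
force: [-9.0, 0.8, 3.8]
width: 1.1
```

The bolt is hard against its stop: 9 N with no further movement, so it is fully drawn. The stop position also confirms the machine's pose along y. Next I back off, rise, tilt and go to the front edge.

apply_moves([
  {"tx":-0.012,"ty":0.001,"tz":0.0,"rx":0.0,"ry":0.0,"rz":0.0,"claw":0.001},
  {"tx":-0.012,"ty":0.001,"tz":0.04,"rx":0.0,"ry":0.0,"rz":0.0,"claw":0.001},
  {"tx":-0.012,"ty":0.001,"tz":0.08,"rx":0.0,"ry":0.0,"rz":0.0,"claw":0.001},
  {"tx":-0.04,"ty":-0.04,"tz":0.09,"rx":1.6,"ry":-0.18,"rz":0.0,"claw":0.001},
  {"tx":-0.08,"ty":-0.08,"tz":0.09,"rx":3.2,"ry":-0.36,"rz":0.0,"claw":0.001},
  {"tx":-0.1,"ty":-0.12,"tz":0.09,"rx":4.8,"ry":-0.54,"rz":0.0,"claw":0.001},
  {"tx":-0.122,"ty":-0.153,"tz":0.09,"rx":4.97,"ry":-0.57,"rz":0.0,"claw":0.001},
  {"tx":-0.122,"ty":-0.153,"tz":0.09,"rx":4.97,"ry":-0.57,"rz":0.0,"claw":0.001},
  {"tx":-0.122,"ty":-0.153,"tz":0.09,"rx":4.97,"ry":-0.57,"rz":0.0,"claw":0.001},
])

```text
clock: 5.9
eef_pos: [572.5, -184.9, 248.6]
tool_rot: [-2.707, -0.003, -0.119]
force: [-0.2, 1.6, 0.5]
width: 1.2
```

apply_moves([
  {"tx":0.0,"ty":0.0,"tz":-0.04,"rx":0.0,"ry":0.0,"rz":0.0,"claw":0.001},
  {"tx":0.0,"ty":0.0,"tz":-0.08,"rx":0.0,"ry":0.0,"rz":0.0,"claw":0.001},
  {"tx":0.0,"ty":0.0,"tz":-0.12,"rx":0.0,"ry":0.0,"rz":0.0,"claw":0.001},
  {"tx":0.0,"ty":0.0,"tz":-0.163,"rx":0.0,"ry":0.0,"rz":0.0,"claw":0.001},
  {"tx":0.0,"ty":0.0,"tz":-0.163,"rx":0.0,"ry":0.0,"rz":0.0,"claw":0.001},
  {"tx":0.001,"ty":0.014,"tz":-0.163,"rx":0.0,"ry":0.0,"rz":0.0,"claw":0.001},
  {"tx":0.002,"ty":0.027,"tz":-0.163,"rx":0.0,"ry":0.0,"rz":0.0,"claw":0.001},
  {"tx":0.002,"ty":0.027,"tz":-0.163,"rx":0.0,"ry":0.0,"rz":0.0,"claw":0.001},
])

```text
clock: 6.7
eef_pos: [575.9, -150.5, 88.6]
tool_rot: [-2.703, -0.005, -0.108]
force: [0.5, 0.6, 0.9]
width: 0.7
```

```bash
python3 - <<'E'
from h import *
s=read_state();print(s['eef_pos'],s['force'],s['qpos'].round(2))
a=get_image('scene')[:,:,::-1];b=get_image('wrist')[:,:,::-1]
cv2.imwrite('pics/k2.png',np.vstack([cv2.resize(a[170:290,260:420],(480,360),interpolation=3),cv2.resize(b,(480,240))]))
E
```

```text
[ 575.94484195 -150.54377065   88.64722389] [0.49324847 0.59395455 0.90305904] [ 0.54  0.83 -0.16  1.69 -0.41  0.81 -0.94]
```

View pics/k2.png

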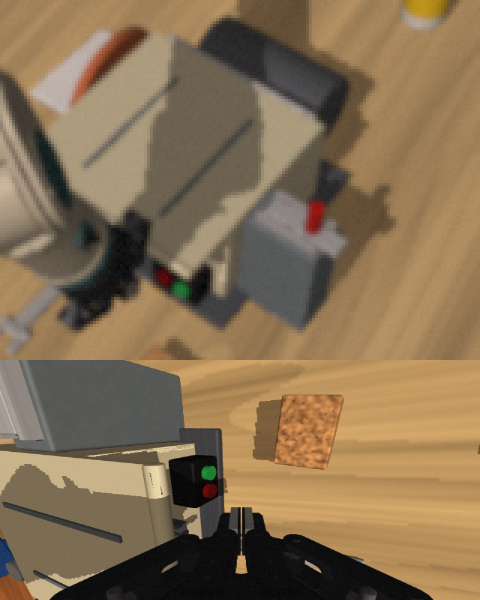

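The fingers are just outside the front edge with the tips below it. The black switch box is beyond them, towards the bolt end, so I'll move 16 mm towards the disc, then slide under.

apply_moves([
  {"tx":-0.008,"ty":0.001,"tz":0.0,"rx":0.0,"ry":0.0,"rz":0.0,"claw":0.001},
  {"tx":-0.016,"ty":0.002,"tz":0.0,"rx":0.0,"ry":0.0,"rz":0.0,"claw":0.001},
  {"tx":-0.015,"ty":0.008,"tz":0.001,"rx":0.0,"ry":0.0,"rz":0.0,"claw":0.001},
  {"tx":-0.015,"ty":0.014,"tz":0.001,"rx":0.0,"ry":0.0,"rz":0.0,"claw":0.001},
  {"tx":-0.014,"ty":0.019,"tz":0.001,"rx":0.0,"ry":0.0,"rz":0.0,"claw":0.001},
  {"tx":-0.014,"ty":0.019,"tz":0.001,"rx":0.0,"ry":0.0,"rz":0.0,"claw":0.001},
])

```text
clock: 7.4
eef_pos: [560.2, -134.2, 86.8]
tool_rot: [-2.704, -0.001, -0.111]
force: [-0.2, -0.0, -0.1]
width: 0.8
```

apply_moves([
  {"tx":0.0,"ty":0.003,"tz":0.005,"rx":0.0,"ry":0.0,"rz":0.0,"claw":0.001},
  {"tx":0.0,"ty":0.003,"tz":0.009,"rx":0.0,"ry":0.0,"rz":0.0,"claw":0.001},
  {"tx":0.0,"ty":0.003,"tz":0.012,"rx":0.0,"ry":0.0,"rz":0.0,"claw":0.001},
  {"tx":0.0,"ty":0.003,"tz":0.015,"rx":0.0,"ry":0.0,"rz":0.0,"claw":0.001},
  {"tx":0.0,"ty":0.003,"tz":0.015,"rx":0.0,"ry":0.0,"rz":0.0,"claw":0.001},
])

```text
clock: 7.9
eef_pos: [560.2, -133.2, 102.1]
tool_rot: [-2.706, -0.001, -0.113]
force: [0.2, 0.5, -0.0]
width: 1.0
```

apply_moves([
  {"tx":0.0,"ty":0.0,"tz":0.002,"rx":0.0,"ry":0.0,"rz":0.0,"claw":0.001},
  {"tx":0.0,"ty":0.0,"tz":0.004,"rx":0.0,"ry":0.0,"rz":0.0,"claw":0.001},
  {"tx":0.0,"ty":0.0,"tz":0.006,"rx":0.0,"ry":0.0,"rz":0.0,"claw":0.001},
  {"tx":0.0,"ty":0.0,"tz":0.008,"rx":0.0,"ry":0.0,"rz":0.0,"claw":0.001},
  {"tx":0.0,"ty":0.0,"tz":0.008,"rx":0.0,"ry":0.0,"rz":0.0,"claw":0.001},
])

```text
clock: 8.4
eef_pos: [560.1, -132.9, 109.9]
tool_rot: [-2.705, -0.001, -0.113]
force: [0.4, 0.4, 0.0]
width: 0.8
```

apply_moves([
  {"tx":0.0,"ty":0.002,"tz":0.0,"rx":0.0,"ry":0.0,"rz":0.0,"claw":0.001},
  {"tx":0.0,"ty":0.004,"tz":0.0,"rx":0.0,"ry":0.0,"rz":0.0,"claw":0.001},
  {"tx":0.0,"ty":0.005,"tz":0.0,"rx":0.0,"ry":0.0,"rz":0.0,"claw":0.001},
  {"tx":0.0,"ty":0.005,"tz":0.0,"rx":0.0,"ry":0.0,"rz":0.0,"claw":0.001},
])

```text
clock: 8.8
eef_pos: [560.2, -132.1, 109.3]
tool_rot: [-2.711, -0.003, -0.116]
force: [-0.7, -8.3, 1.7]
width: 0.9
```

apply_moves([
  {"tx":0.0,"ty":-0.001,"tz":0.002,"rx":0.0,"ry":0.0,"rz":0.0,"claw":0.001},
  {"tx":0.0,"ty":-0.001,"tz":0.004,"rx":0.0,"ry":0.0,"rz":0.0,"claw":0.001},
  {"tx":0.0,"ty":-0.001,"tz":0.006,"rx":0.0,"ry":0.0,"rz":0.0,"claw":0.001},
  {"tx":0.0,"ty":-0.001,"tz":0.006,"rx":0.0,"ry":0.0,"rz":0.0,"claw":0.001},
])

```text
clock: 9.2
eef_pos: [560.1, -132.0, 114.8]
tool_rot: [-2.71, -0.002, -0.116]
force: [0.4, -6.9, -2.2]
width: 1.3
```

apply_moves([
  {"tx":0.0,"ty":0.0,"tz":0.002,"rx":0.0,"ry":0.0,"rz":0.0,"claw":0.001},
  {"tx":0.0,"ty":0.0,"tz":0.004,"rx":0.0,"ry":0.0,"rz":0.0,"claw":0.001},
  {"tx":0.0,"ty":0.0,"tz":0.006,"rx":0.0,"ry":0.0,"rz":0.0,"claw":0.001},
  {"tx":0.0,"ty":0.0,"tz":0.006,"rx":0.0,"ry":0.0,"rz":0.0,"claw":0.001},
])

```text
clock: 9.6
eef_pos: [560.2, -131.8, 120.9]
tool_rot: [-2.709, -0.002, -0.115]
force: [0.2, -6.4, -2.5]
width: 1.1
```

```bash
python3 - <<'E'
from h import *
s=read_state();print(s['eef_pos'],s['force'],s['torque'])
a=get_image('scene')[:,:,::-1];b=get_image('wrist')[:,:,::-1]
cv2.imwrite('pics/k3.png',np.vstack([cv2.resize(a[170:290,260:420],(480,300),interpolation=3),cv2.resize(b[200:,:],(560,300))[:,:480]]))
E
```

```text
[ 560.17072623 -131.78867544  120.9213494 ] [ 0.24217878 -6.43068974 -2.53369008] [-1.75960502  0.03826673 -0.15665357]
```

View pics/k3.png

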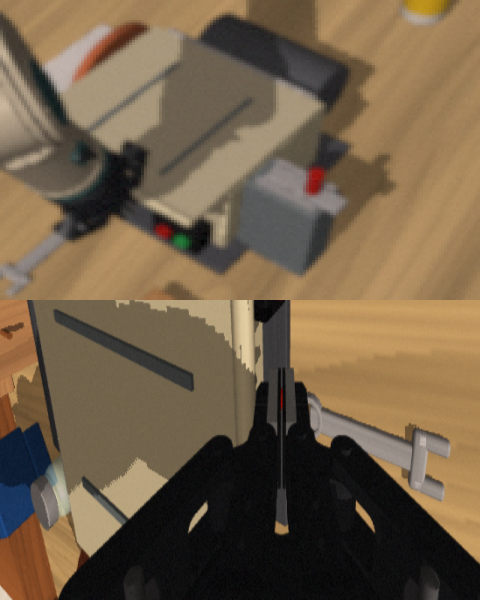

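The wrist view shows the finger at the lip. The force stayed near 7 N while the tool rose 12 mm, so the cover appears to be rising with it. I'll carry on in small steps to the catch.

apply_moves([
  {"tx":0.0,"ty":0.0,"tz":0.0015,"rx":0.0,"ry":0.0,"rz":0.0,"claw":0.001},
  {"tx":0.0,"ty":0.0,"tz":0.003,"rx":0.0,"ry":0.0,"rz":0.0,"claw":0.001},
  {"tx":0.0,"ty":0.0,"tz":0.004,"rx":0.0,"ry":0.0,"rz":0.0,"claw":0.001},
  {"tx":0.0,"ty":0.0,"tz":0.004,"rx":0.0,"ry":0.0,"rz":0.0,"claw":0.001},
])

```text
clock: 10.1
eef_pos: [560.1, -131.5, 124.8]
tool_rot: [-2.709, -0.002, -0.115]
force: [1.2, -5.1, -3.7]
width: 0.8
```

apply_moves([
  {"tx":0.0,"ty":0.0,"tz":0.001,"rx":0.0,"ry":0.0,"rz":0.0,"claw":0.001},
  {"tx":0.0,"ty":0.0,"tz":0.002,"rx":0.0,"ry":0.0,"rz":0.0,"claw":0.001},
  {"tx":0.0,"ty":0.0,"tz":0.002,"rx":0.0,"ry":0.0,"rz":0.0,"claw":0.001},
])

```text
clock: 10.4
eef_pos: [559.8, -131.7, 126.2]
tool_rot: [-2.71, -0.001, -0.115]
force: [0.8, -5.3, -6.5]
width: 0.5
```

apply_moves([
  {"tx":0.0,"ty":0.0,"tz":0.001,"rx":0.0,"ry":0.0,"rz":0.0,"claw":0.001},
  {"tx":0.0,"ty":0.0,"tz":0.002,"rx":0.0,"ry":0.0,"rz":0.0,"claw":0.001},
  {"tx":0.0,"ty":0.0,"tz":0.002,"rx":0.0,"ry":0.0,"rz":0.0,"claw":0.001},
])

```text
clock: 10.7
eef_pos: [559.2, -132.1, 127.6]
tool_rot: [-2.71, -0.0, -0.115]
force: [1.1, -5.4, -9.0]
width: 1.3
```

The vertical force climbed to 9 N, so the catch is holding and the cover is ajar. I'll lower and back out, leaving the cover ajar, and turn the gripper 90° about its axis. That puts its slim side in the lifting plane so it can reach deeper.

apply_moves([
  {"tx":0.0,"ty":-0.004,"tz":-0.008,"rx":0.0,"ry":0.0,"rz":0.0,"claw":0.001},
  {"tx":0.0,"ty":-0.01,"tz":-0.016,"rx":0.0,"ry":0.0,"rz":0.0,"claw":0.001},
  {"tx":-0.004,"ty":-0.04,"tz":-0.018,"rx":0.0,"ry":0.0,"rz":0.0,"claw":0.001},
  {"tx":-0.005,"ty":-0.05,"tz":-0.018,"rx":0.0,"ry":0.0,"rz":0.0,"claw":0.001},
  {"tx":-0.005,"ty":-0.05,"tz":-0.018,"rx":0.0,"ry":0.0,"rz":0.0,"claw":0.001},
])

```text
clock: 11.2
eef_pos: [554.7, -180.8, 111.1]
tool_rot: [-2.706, -0.0, -0.116]
force: [-1.3, 0.1, -0.0]
width: 1.3
```

apply_moves([
  {"tx":0.0,"ty":0.0,"tz":0.0,"rx":0.08,"ry":0.71,"rz":-1.54,"claw":0.001},
  {"tx":0.0,"ty":0.0,"tz":0.0,"rx":0.16,"ry":1.43,"rz":-3.08,"claw":0.001},
  {"tx":0.0,"ty":0.0,"tz":0.0,"rx":0.24,"ry":2.14,"rz":-4.62,"claw":0.001},
  {"tx":0.0,"ty":0.0,"tz":0.0,"rx":0.33,"ry":2.86,"rz":-6.16,"claw":0.001},
  {"tx":0.0,"ty":0.0,"tz":0.0,"rx":0.41,"ry":3.57,"rz":-7.7,"claw":0.001},
  {"tx":0.0,"ty":0.0,"tz":0.0,"rx":0.49,"ry":4.28,"rz":-9.24,"claw":0.001},
  {"tx":0.0,"ty":0.0,"tz":0.0,"rx":0.57,"ry":5.0,"rz":-10.78,"claw":0.001},
  {"tx":0.0,"ty":0.0,"tz":0.0,"rx":0.65,"ry":5.71,"rz":-12.32,"claw":0.001},
  {"tx":0.0,"ty":0.0,"tz":0.0,"rx":0.73,"ry":6.43,"rz":-13.86,"claw":0.001},
  {"tx":0.0,"ty":0.0,"tz":0.0,"rx":0.81,"ry":7.14,"rz":-15.4,"claw":0.001},
  {"tx":0.0,"ty":0.0,"tz":0.0,"rx":0.86,"ry":7.56,"rz":-16.31,"claw":0.001},
  {"tx":0.0,"ty":0.0,"tz":0.0,"rx":0.86,"ry":7.56,"rz":-16.31,"claw":0.001},
])

```text
clock: 12.4
eef_pos: [555.3, -176.5, 111.7]
tool_rot: [-3.142, 0.438, -1.682]
force: [-0.4, -0.0, 0.2]
width: 1.1
```

```bash
python3 - <<'E'
from h import *
s=read_state();print(s['eef_pos'],s['force'],s['qpos'].round(2),s['clock'])
M=R.from_euler('xyz',s['tool_rot']).as_matrix();print(M.round(3))
a=get_image('scene')[:,:,::-1];b=get_image('wrist')[:,:,::-1]
cv2.imwrite('pics/k4.png',np.vstack([cv2.resize(a[170:290,250:410],(480,360),interpolation=3),cv2.resize(b,(480,240))]))
E
```

```text
[ 555.30057239 -176.49004504  111.68971403] [-0.3790121  -0.00314404  0.18218757] [ 0.33  0.8   0.28  1.71 -0.73  1.   -2.19] 12.4
[[-0.1   -0.994  0.047]
 [-0.9    0.111  0.421]
 [-0.424 -0.    -0.906]]
```

View pics/k4.png

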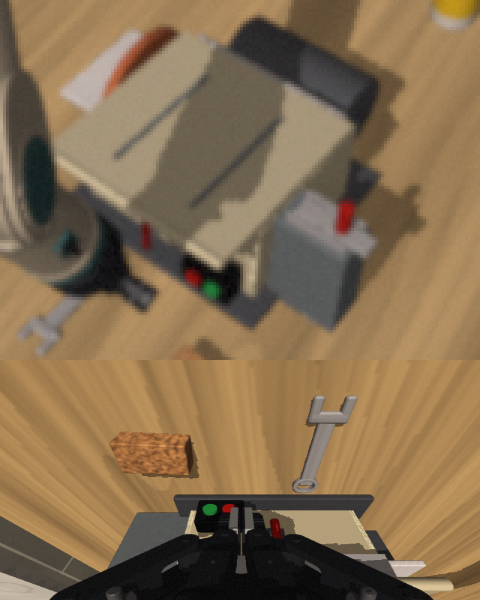

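The scene view shows the cover ajar, with the red pin under the edge at full pixel (299,248). The wrist view shows the pin to the right of the fingers, so it lies on the +y side. I'll slide in under the edge, short of the pin.

apply_moves([
  {"tx":0.001,"ty":0.005,"tz":-0.024,"rx":0.0,"ry":0.0,"rz":0.0,"claw":0.001},
  {"tx":0.003,"ty":0.025,"tz":-0.024,"rx":0.0,"ry":0.0,"rz":0.0,"claw":0.001},
  {"tx":0.005,"ty":0.04,"tz":-0.024,"rx":0.0,"ry":0.0,"rz":0.0,"claw":0.001},
  {"tx":0.006,"ty":0.05,"tz":-0.024,"rx":0.0,"ry":0.0,"rz":0.0,"claw":0.001},
  {"tx":0.007,"ty":0.056,"tz":-0.024,"rx":0.0,"ry":0.0,"rz":0.0,"claw":0.001},
  {"tx":0.007,"ty":0.06,"tz":-0.024,"rx":0.0,"ry":0.0,"rz":0.0,"claw":0.001},
  {"tx":0.007,"ty":0.06,"tz":-0.024,"rx":0.0,"ry":0.0,"rz":0.0,"claw":0.001},
])

```text
clock: 13.2
eef_pos: [562.1, -118.4, 88.1]
tool_rot: [-3.14, 0.436, -1.682]
force: [-0.4, 0.0, 0.1]
width: 1.4
```

apply_moves([
  {"tx":-0.003,"ty":0.002,"tz":0.0,"rx":0.0,"ry":0.0,"rz":0.0,"claw":0.001},
  {"tx":-0.006,"ty":0.0025,"tz":0.0,"rx":0.0,"ry":0.0,"rz":0.0,"claw":0.001},
  {"tx":-0.009,"ty":0.003,"tz":0.0,"rx":0.0,"ry":0.0,"rz":0.0,"claw":0.001},
  {"tx":-0.011,"ty":0.0032,"tz":0.0,"rx":0.0,"ry":0.0,"rz":0.0,"claw":0.001},
  {"tx":-0.013,"ty":0.0034,"tz":0.0,"rx":0.0,"ry":0.0,"rz":0.0,"claw":0.001},
  {"tx":-0.013,"ty":0.0034,"tz":0.0,"rx":0.0,"ry":0.0,"rz":0.0,"claw":0.001},
])

```text
clock: 13.8
eef_pos: [548.6, -115.6, 87.6]
tool_rot: [3.142, 0.436, -1.684]
force: [0.3, 0.1, 0.2]
width: 0.9
```

apply_moves([
  {"tx":-0.002,"ty":0.0002,"tz":0.0,"rx":0.0,"ry":0.0,"rz":0.0,"claw":0.001},
  {"tx":-0.004,"ty":0.0004,"tz":0.0,"rx":0.0,"ry":0.0,"rz":0.0,"claw":0.001},
  {"tx":-0.006,"ty":0.0006,"tz":0.0,"rx":0.0,"ry":0.0,"rz":0.0,"claw":0.001},
  {"tx":-0.006,"ty":0.0006,"tz":0.0,"rx":0.0,"ry":0.0,"rz":0.0,"claw":0.001},
])

```text
clock: 14.2
eef_pos: [542.5, -114.8, 87.6]
tool_rot: [3.142, 0.436, -1.684]
force: [-0.1, 0.5, 0.6]
width: 0.7
```

apply_moves([
  {"tx":-0.002,"ty":0.0002,"tz":0.0,"rx":0.0,"ry":0.0,"rz":0.0,"claw":0.001},
  {"tx":-0.004,"ty":0.0004,"tz":0.0,"rx":0.0,"ry":0.0,"rz":0.0,"claw":0.001},
  {"tx":-0.006,"ty":0.0006,"tz":0.0,"rx":0.0,"ry":0.0,"rz":0.0,"claw":0.001},
  {"tx":-0.006,"ty":0.0006,"tz":0.0,"rx":0.0,"ry":0.0,"rz":0.0,"claw":0.001},
])

```text
clock: 14.6
eef_pos: [536.9, -114.4, 87.7]
tool_rot: [-3.141, 0.436, -1.684]
force: [0.1, 0.7, 0.2]
width: 0.6
```

```bash
python3 - <<'E'
from h import *
s=read_state();print(s['eef_pos'],s['force'])
c=calibration('wrist');a=get_image('wrist')[:,:,::-1]
ex=np.array([.1132,.9936,0]);ey=np.array([-.9936,.1132,0]);O=np.array([534.2,24.7,0])
f=a.astype(int);m=(f[...,2]>110)&(f[...,1]<60)&(f[...,0]<60);n,l,st,ce=cv2.connectedComponentsWithStats(m.astype(np.uint8))
for k in range(1,n):
    if st[k,4]>8:
        d=ray(c,ce[k]);o=c['origin'];t=((O-o)@ex-133)/(d@ex);p=o+t*d;print(st[k],ce[k].round(),'y',(p-O)@ey,'z',p[2])
for y in(-20,-10,0):print(y,proj(c,[O-128*ex+y*ey+[0,0,z] for z in(66,126)]).round())
cv2.imwrite('pics/k5.png',a[150:,150:500])
E
```

```text
[ 536.92608137 -114.37425212   87.66430288] [0.07582122 0.73741049 0.2487896 ]
[255 213  24  23 453] [267. 224.] y -53.16566070652109 z 56.861213880184195
[333 238  15  18 138] [341. 245.] y -6.977139416792163 z 73.89831344267074
-20 [[319. 240.]
 [319. 339.]]
-10 [[335. 240.]
 [340. 339.]]
0 [[352. 240.]
 [361. 339.]]
```

View pics/k5.png

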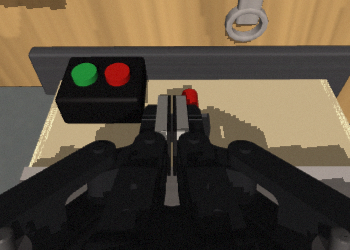

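The wrist view shows the pin at crop (191,96), touching distance on the disc side of the fingertips, at y about -7. I'll keep feeling for it.

apply_moves([
  {"tx":-0.0015,"ty":0.0002,"tz":0.0,"rx":0.0,"ry":0.0,"rz":0.0,"claw":0.001},
  {"tx":-0.003,"ty":0.0003,"tz":0.0,"rx":0.0,"ry":0.0,"rz":0.0,"claw":0.001},
  {"tx":-0.004,"ty":0.0004,"tz":0.0,"rx":0.0,"ry":0.0,"rz":0.0,"claw":0.001},
  {"tx":-0.004,"ty":0.0004,"tz":0.0,"rx":0.0,"ry":0.0,"rz":0.0,"claw":0.001},
])

```text
clock: 15.05
eef_pos: [533.3, -114.6, 87.7]
tool_rot: [-3.14, 0.435, -1.684]
force: [2.8, -2.2, 0.5]
width: 1.0
```

apply_moves([
  {"tx":0.003,"ty":0.0,"tz":-0.002,"rx":0.0,"ry":0.0,"rz":0.0,"claw":0.001},
  {"tx":0.003,"ty":0.003,"tz":-0.003,"rx":0.0,"ry":0.0,"rz":0.0,"claw":0.001},
  {"tx":0.003,"ty":0.005,"tz":-0.003,"rx":0.0,"ry":0.0,"rz":0.0,"claw":0.001},
  {"tx":0.001,"ty":0.005,"tz":-0.003,"rx":0.0,"ry":0.0,"rz":0.0,"claw":0.001},
  {"tx":-0.001,"ty":0.005,"tz":-0.003,"rx":0.0,"ry":0.0,"rz":0.0,"claw":0.001},
  {"tx":-0.003,"ty":0.0055,"tz":-0.003,"rx":0.0,"ry":0.0,"rz":0.0,"claw":0.001},
  {"tx":-0.003,"ty":0.0055,"tz":-0.003,"rx":0.0,"ry":0.0,"rz":0.0,"claw":0.001},
])

```text
clock: 15.75
eef_pos: [531.0, -111.8, 84.5]
tool_rot: [-3.138, 0.431, -1.685]
force: [3.0, -7.2, 1.7]
width: 0.8
```

apply_moves([
  {"tx":0.0,"ty":-0.002,"tz":0.0,"rx":0.0,"ry":0.0,"rz":0.0,"claw":0.001},
  {"tx":-0.002,"ty":-0.002,"tz":0.0,"rx":0.0,"ry":0.0,"rz":0.0,"claw":0.001},
  {"tx":-0.004,"ty":-0.0018,"tz":0.0,"rx":0.0,"ry":0.0,"rz":0.0,"claw":0.001},
  {"tx":-0.006,"ty":-0.0016,"tz":0.0,"rx":0.0,"ry":0.0,"rz":0.0,"claw":0.001},
  {"tx":-0.006,"ty":-0.0016,"tz":0.0,"rx":0.0,"ry":0.0,"rz":0.0,"claw":0.001},
])

```text
clock: 16.25
eef_pos: [525.1, -110.9, 84.6]
tool_rot: [-3.139, 0.434, -1.684]
force: [3.9, -3.9, 0.6]
width: 1.6
```

apply_moves([
  {"tx":-0.002,"ty":0.0,"tz":0.0,"rx":0.0,"ry":0.0,"rz":0.0,"claw":0.001},
  {"tx":-0.0035,"ty":0.0002,"tz":0.0,"rx":0.0,"ry":0.0,"rz":0.0,"claw":0.001},
  {"tx":-0.005,"ty":0.0004,"tz":0.0,"rx":0.0,"ry":0.0,"rz":0.0,"claw":0.001},
  {"tx":-0.005,"ty":0.0004,"tz":0.0,"rx":0.0,"ry":0.0,"rz":0.0,"claw":0.001},
])

```text
clock: 16.65
eef_pos: [519.7, -110.8, 84.4]
tool_rot: [-3.139, 0.434, -1.684]
force: [3.0, -5.0, 0.3]
width: 1.2
```

```bash
python3 - <<'E'
from h import *
s=read_state();print(s['eef_pos'],s['force'],s['torque'])
ex=np.array([.1132,.9936,0]);ey=np.array([-.9936,.1132,0]);O=np.array([534.2,24.7,0])
for nm,box in(('wrist',(310,200,460,340)),('scene',(280,235,310,262))):
    c=calibration(nm);a=get_image(nm)[:,:,::-1]
    f=a.astype(int);m=(f[...,2]>90)&(f[...,1]<60)&(f[...,0]<60);M=np.zeros(m.shape,np.uint8);u0,v0,u1,v1=box;M[v0:v1,u0:u1]=m[v0:v1,u0:u1]
    n,l,st,ce=cv2.connectedComponentsWithStats(M)
    for k in range(1,n):
      if st[k,4]>3:
        d=ray(c,ce[k]);o=c['origin'];t=((O-o)@ex-130)/(d@ex);p=o+t*d;print(nm,st[k],ce[k].round(),'y',(p-O)@ey,'z',p[2])
    if nm=='wrist':cv2.imwrite('pics/k6.png',cv2.resize(a[190:340,230:450],(660,450)))
E
```

```text
[ 519.68287405 -110.83054444   84.39523066] [ 3.01703579 -4.97745031  0.33903625] [-1.38398446 -0.5690677  -0.38780901]
wrist [334 244   8  10  40] [338. 249.] y 8.380640343289498 z 72.12373982933693
```

View pics/k6.png

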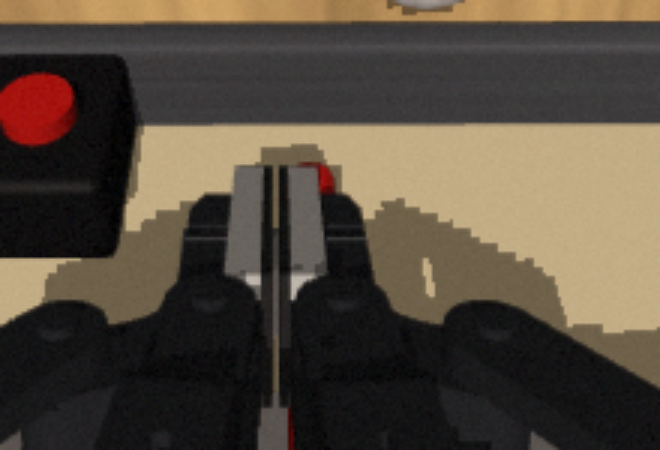

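The wrist view shows the pin partly hidden behind the fingertip. With the sideways force that means the tip rides on the pin's front rather than its side, so it isn't deep enough. I'll back off, go deeper and feel again.

apply_moves([
  {"tx":-0.001,"ty":-0.008,"tz":0.0,"rx":0.0,"ry":0.0,"rz":0.0,"claw":0.001},
  {"tx":0.01,"ty":-0.01,"tz":0.0,"rx":0.0,"ry":0.0,"rz":0.0,"claw":0.001},
  {"tx":0.026,"ty":-0.011,"tz":0.0,"rx":0.0,"ry":0.0,"rz":0.0,"claw":0.001},
  {"tx":0.032,"ty":-0.01,"tz":0.0,"rx":0.0,"ry":0.0,"rz":0.0,"claw":0.001},
  {"tx":0.032,"ty":-0.004,"tz":0.0,"rx":0.0,"ry":0.0,"rz":0.0,"claw":0.001},
  {"tx":0.032,"ty":-0.002,"tz":0.0,"rx":0.0,"ry":0.0,"rz":0.0,"claw":0.001},
  {"tx":0.032,"ty":-0.002,"tz":0.0,"rx":0.0,"ry":0.0,"rz":0.0,"claw":0.001},
])

```text
clock: 17.45
eef_pos: [550.8, -113.8, 84.2]
tool_rot: [-3.14, 0.432, -1.685]
force: [2.5, -5.4, -0.6]
width: 1.3
```

apply_moves([
  {"tx":0.0,"ty":0.002,"tz":0.0,"rx":0.0,"ry":0.0,"rz":0.0,"claw":0.001},
  {"tx":0.0,"ty":0.004,"tz":0.0,"rx":0.0,"ry":0.0,"rz":0.0,"claw":0.001},
  {"tx":0.0,"ty":0.004,"tz":0.0,"rx":0.0,"ry":0.0,"rz":0.0,"claw":0.001},
])

```text
clock: 17.75
eef_pos: [550.9, -114.0, 84.2]
tool_rot: [-3.138, 0.426, -1.687]
force: [0.6, -12.2, 0.2]
width: 0.9
```

Contact at y -32, well away from the pin, so it is the edge that stops a deeper reach at this tilt. I'll use a flatter tilt (55°) to get the tip well behind the pin's centre line while staying clear of the rail.

apply_moves([
  {"tx":0.0,"ty":-0.015,"tz":0.0,"rx":0.0,"ry":0.0,"rz":0.0,"claw":0.001},
  {"tx":0.006,"ty":-0.03,"tz":0.0,"rx":0.7,"ry":-0.08,"rz":0.0,"claw":0.001},
  {"tx":0.008,"ty":-0.03,"tz":0.003,"rx":1.4,"ry":-0.16,"rz":0.0,"claw":0.001},
  {"tx":0.008,"ty":-0.03,"tz":0.006,"rx":1.99,"ry":-0.23,"rz":0.0,"claw":0.001},
  {"tx":0.008,"ty":-0.03,"tz":0.006,"rx":1.99,"ry":-0.23,"rz":0.0,"claw":0.001},
  {"tx":0.008,"ty":-0.022,"tz":0.006,"rx":1.99,"ry":-0.23,"rz":0.0,"claw":0.001},
  {"tx":0.008,"ty":-0.015,"tz":0.006,"rx":1.99,"ry":-0.23,"rz":0.0,"claw":0.001},
  {"tx":0.008,"ty":-0.008,"tz":0.006,"rx":1.99,"ry":-0.23,"rz":0.0,"claw":0.001},
  {"tx":0.008,"ty":-0.004,"tz":0.006,"rx":1.99,"ry":-0.23,"rz":0.0,"claw":0.001},
  {"tx":0.008,"ty":-0.004,"tz":0.006,"rx":1.99,"ry":-0.23,"rz":0.0,"claw":0.001},
])

```text
clock: 18.75
eef_pos: [559.0, -109.7, 91.0]
tool_rot: [-3.141, 0.612, -1.681]
force: [-0.6, 0.1, 1.2]
width: 0.7
```

apply_moves([
  {"tx":0.0,"ty":0.0015,"tz":0.0,"rx":0.0,"ry":0.0,"rz":0.0,"claw":0.001},
  {"tx":0.0,"ty":0.003,"tz":0.0,"rx":0.0,"ry":0.0,"rz":0.0,"claw":0.001},
  {"tx":0.0,"ty":0.003,"tz":0.0,"rx":0.0,"ry":0.0,"rz":0.0,"claw":0.001},
])

```text
clock: 19.05
eef_pos: [558.9, -108.5, 90.6]
tool_rot: [-3.141, 0.611, -1.683]
force: [-0.1, -0.6, -0.1]
width: 0.7
```

apply_moves([
  {"tx":-0.003,"ty":0.0003,"tz":0.0,"rx":0.0,"ry":0.0,"rz":0.0,"claw":0.001},
  {"tx":-0.006,"ty":0.0007,"tz":0.0,"rx":0.0,"ry":0.0,"rz":0.0,"claw":0.001},
  {"tx":-0.009,"ty":0.001,"tz":0.0,"rx":0.0,"ry":0.0,"rz":0.0,"claw":0.001},
  {"tx":-0.012,"ty":0.0014,"tz":0.0,"rx":0.0,"ry":0.0,"rz":0.0,"claw":0.001},
  {"tx":-0.012,"ty":0.0014,"tz":0.0,"rx":0.0,"ry":0.0,"rz":0.0,"claw":0.001},
])

```text
clock: 19.55
eef_pos: [546.3, -107.2, 90.6]
tool_rot: [-3.141, 0.611, -1.684]
force: [0.1, 0.1, -0.7]
width: 1.2
```

apply_moves([
  {"tx":-0.002,"ty":0.0002,"tz":0.0,"rx":0.0,"ry":0.0,"rz":0.0,"claw":0.001},
  {"tx":-0.004,"ty":0.0004,"tz":0.0,"rx":0.0,"ry":0.0,"rz":0.0,"claw":0.001},
  {"tx":-0.006,"ty":0.0006,"tz":0.0,"rx":0.0,"ry":0.0,"rz":0.0,"claw":0.001},
  {"tx":-0.006,"ty":0.0006,"tz":0.0,"rx":0.0,"ry":0.0,"rz":0.0,"claw":0.001},
])

```text
clock: 19.95
eef_pos: [541.6, -106.9, 90.7]
tool_rot: [-3.139, 0.61, -1.683]
force: [2.2, -0.2, -0.8]
width: 1.3
```

That is clean side contact: 2.2 N along the push and nothing sideways. I'll push the pin about 12 mm.

apply_moves([
  {"tx":-0.003,"ty":0.0003,"tz":0.0,"rx":0.0,"ry":0.0,"rz":0.0,"claw":0.001},
  {"tx":-0.006,"ty":0.0007,"tz":0.0,"rx":0.0,"ry":0.0,"rz":0.0,"claw":0.001},
  {"tx":-0.009,"ty":0.001,"tz":0.0,"rx":0.0,"ry":0.0,"rz":0.0,"claw":0.001},
  {"tx":-0.012,"ty":0.0014,"tz":0.0,"rx":0.0,"ry":0.0,"rz":0.0,"claw":0.001},
  {"tx":-0.012,"ty":0.0014,"tz":0.0,"rx":0.0,"ry":0.0,"rz":0.0,"claw":0.001},
])

```text
clock: 20.45
eef_pos: [528.6, -106.2, 90.5]
tool_rot: [-3.141, 0.609, -1.684]
force: [4.1, -3.6, -0.1]
width: 0.8
```

apply_moves([
  {"tx":0.0,"ty":0.0,"tz":0.002,"rx":0.0,"ry":0.0,"rz":0.0,"claw":0.001},
  {"tx":0.0,"ty":0.0,"tz":0.004,"rx":0.0,"ry":0.0,"rz":0.0,"claw":0.001},
  {"tx":0.0,"ty":0.0,"tz":0.006,"rx":0.0,"ry":0.0,"rz":0.0,"claw":0.001},
  {"tx":0.0,"ty":0.0,"tz":0.006,"rx":0.0,"ry":0.0,"rz":0.0,"claw":0.001},
])

```text
clock: 20.85
eef_pos: [528.9, -106.1, 96.3]
tool_rot: [-3.14, 0.609, -1.683]
force: [3.4, -4.4, -4.0]
width: 1.4
```

apply_moves([
  {"tx":0.0,"ty":0.0,"tz":0.002,"rx":0.0,"ry":0.0,"rz":0.0,"claw":0.001},
  {"tx":0.0,"ty":0.0002,"tz":0.004,"rx":0.0,"ry":0.0,"rz":0.0,"claw":0.001},
  {"tx":0.0,"ty":0.0004,"tz":0.006,"rx":0.0,"ry":0.0,"rz":0.0,"claw":0.001},
  {"tx":0.0,"ty":0.0004,"tz":0.006,"rx":0.0,"ry":0.0,"rz":0.0,"claw":0.001},
])

```text
clock: 21.25
eef_pos: [528.8, -106.5, 101.7]
tool_rot: [-3.141, 0.607, -1.684]
force: [3.0, -4.5, -6.2]
width: 1.1
```

apply_moves([
  {"tx":0.0,"ty":0.0003,"tz":0.002,"rx":0.0,"ry":0.0,"rz":0.0,"claw":0.001},
  {"tx":0.0,"ty":0.0006,"tz":0.004,"rx":0.0,"ry":0.0,"rz":0.0,"claw":0.001},
  {"tx":0.0,"ty":0.001,"tz":0.006,"rx":0.0,"ry":0.0,"rz":0.0,"claw":0.001},
  {"tx":0.0,"ty":0.001,"tz":0.006,"rx":0.0,"ry":0.0,"rz":0.0,"claw":0.001},
])

```text
clock: 21.65
eef_pos: [528.8, -106.1, 107.4]
tool_rot: [-3.14, 0.606, -1.684]
force: [3.4, -6.4, -6.8]
width: 0.6
```

apply_moves([
  {"tx":0.0,"ty":0.0003,"tz":0.002,"rx":0.0,"ry":0.0,"rz":0.0,"claw":0.001},
  {"tx":0.0,"ty":0.0006,"tz":0.004,"rx":0.0,"ry":0.0,"rz":0.0,"claw":0.001},
  {"tx":0.0,"ty":0.001,"tz":0.006,"rx":0.0,"ry":0.0,"rz":0.0,"claw":0.001},
  {"tx":0.0,"ty":0.001,"tz":0.006,"rx":0.0,"ry":0.0,"rz":0.0,"claw":0.001},
])

```text
clock: 22.05
eef_pos: [528.7, -105.8, 113.2]
tool_rot: [-3.14, 0.605, -1.685]
force: [2.2, -7.4, -7.3]
width: 1.4
```

```bash
python3 - <<'E'
from h import *
s=read_state();print(s['eef_pos'],s['force'])
a=get_image('scene')[:,:,::-1];b=get_image('wrist')[:,:,::-1]
c=calibration('scene')
ex=np.array([.1132,.9936,0]);ey=np.array([-.9936,.1132,0]);O=np.array([534.2,24.7,0])
for th in(0,.07,.12,.16,.2):
    r=th+.0164
    print(th,[proj(c,O+(100-244*np.cos(r))*ex+y*ey+[0,0,130+244*np.sin(r)]).round(1)[0] for y in(-115,115)])
cv2.imwrite('pics/k7.png',np.vstack([cv2.resize(a[170:290,250:410],(640,480),interpolation=3)]))
E
```

```text
[ 528.65558578 -105.76941454  113.24316455] [ 2.20436769 -7.37290202 -7.31740574]
0 [array([323.1, 261.6]), array([264.7, 222.8])]
0.07 [array([323.5, 258.2]), array([264.5, 219.2])]
0.12 [array([323.9, 255.5]), array([264.4, 216.5])]
0.16 [array([324.3, 253.2]), array([264.5, 214.2])]
0.2 [array([324.9, 250.9]), array([264.7, 211.8])]
```

View pics/k7.png

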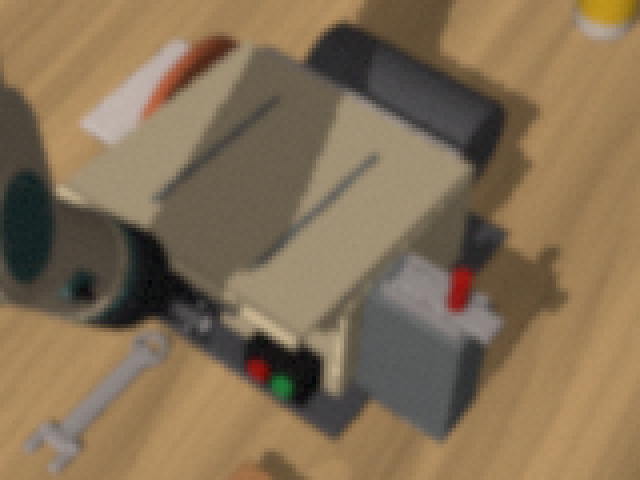

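The scene view shows the cover's near-bolt front corner at full pixel about (324.5,254). That corresponds to 0.14–0.16 rad and rising.

apply_moves([
  {"tx":-0.0005,"ty":0.0003,"tz":0.002,"rx":0.0,"ry":0.0,"rz":0.0,"claw":0.001},
  {"tx":-0.001,"ty":0.0007,"tz":0.004,"rx":0.0,"ry":0.0,"rz":0.0,"claw":0.001},
  {"tx":-0.001,"ty":0.001,"tz":0.006,"rx":0.0,"ry":0.0,"rz":0.0,"claw":0.001},
  {"tx":-0.001,"ty":0.0015,"tz":0.008,"rx":0.0,"ry":0.0,"rz":0.0,"claw":0.001},
  {"tx":-0.001,"ty":0.0015,"tz":0.008,"rx":0.0,"ry":0.0,"rz":0.0,"claw":0.001},
])

```text
clock: 22.65
eef_pos: [528.1, -104.7, 121.6]
tool_rot: [-3.139, 0.605, -1.685]
force: [4.1, -8.3, -5.4]
width: 1.1
```

apply_moves([
  {"tx":0.0,"ty":0.0003,"tz":0.002,"rx":0.0,"ry":0.0,"rz":0.0,"claw":0.001},
  {"tx":0.0,"ty":0.0006,"tz":0.004,"rx":0.0,"ry":0.0,"rz":0.0,"claw":0.001},
  {"tx":0.0,"ty":0.001,"tz":0.006,"rx":0.0,"ry":0.0,"rz":0.0,"claw":0.001},
  {"tx":0.0,"ty":0.0015,"tz":0.008,"rx":0.0,"ry":0.0,"rz":0.0,"claw":0.001},
  {"tx":0.0,"ty":0.0015,"tz":0.008,"rx":0.0,"ry":0.0,"rz":0.0,"claw":0.001},
])

```text
clock: 23.15
eef_pos: [526.9, -102.8, 130.0]
tool_rot: [-3.142, 0.606, -1.685]
force: [0.8, -9.0, -3.0]
width: 0.8
```

The sideways force fell to 0.8 N, so the finger has left the pin and the cover is past the catch. I'll back out, steepen the tilt and re-engage with just the fingertip at the edge for the big lift.

apply_moves([
  {"tx":-0.001,"ty":-0.01,"tz":0.0,"rx":0.0,"ry":0.0,"rz":0.0,"claw":0.001},
  {"tx":-0.003,"ty":-0.028,"tz":0.0,"rx":0.0,"ry":0.0,"rz":0.0,"claw":0.001},
  {"tx":-0.004,"ty":-0.043,"tz":0.0,"rx":-0.7,"ry":0.08,"rz":0.0,"claw":0.001},
  {"tx":-0.004,"ty":-0.043,"tz":0.012,"rx":-1.4,"ry":0.16,"rz":0.0,"claw":0.001},
  {"tx":-0.004,"ty":-0.043,"tz":0.024,"rx":-1.99,"ry":0.23,"rz":0.0,"claw":0.001},
  {"tx":-0.004,"ty":-0.043,"tz":0.024,"rx":-1.99,"ry":0.23,"rz":0.0,"claw":0.001},
])

```text
clock: 23.75
eef_pos: [524.5, -141.3, 156.6]
tool_rot: [-3.139, 0.437, -1.679]
force: [0.1, -0.4, -0.5]
width: 1.0
```

```bash
python3 - <<'E'
from h import *
s=read_state();print(s['eef_pos'],s['force'],s['tool_rot'])
a=get_image('scene')[:,:,::-1];b=get_image('wrist')[:,:,::-1]
cv2.imwrite('pics/k8.png',np.vstack([cv2.resize(a[170:290,250:410],(480,360),interpolation=3),cv2.resize(b,(480,240))]))
E
```

```text
[ 524.46826892 -141.32015176  156.57488087] [ 0.13089405 -0.42145548 -0.50891815] [-3.13919681  0.43716816 -1.67912249]
```

View pics/k8.png

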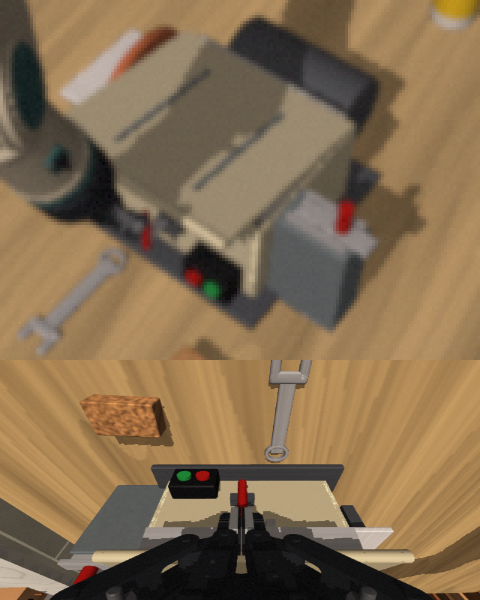

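The cover now stands at about 0.19 rad by itself, with its corner at about (325,252), and the pin has sprung back. I'll re-engage.

apply_moves([
  {"tx":0.001,"ty":0.008,"tz":0.0,"rx":0.0,"ry":0.0,"rz":0.0,"claw":0.001},
  {"tx":0.002,"ty":0.014,"tz":0.0,"rx":0.0,"ry":0.0,"rz":0.0,"claw":0.001},
  {"tx":0.002,"ty":0.017,"tz":0.0,"rx":0.0,"ry":0.0,"rz":0.0,"claw":0.001},
  {"tx":0.002,"ty":0.02,"tz":0.0,"rx":0.0,"ry":0.0,"rz":0.0,"claw":0.001},
  {"tx":0.002,"ty":0.02,"tz":0.0,"rx":0.0,"ry":0.0,"rz":0.0,"claw":0.001},
])

```text
clock: 24.35
eef_pos: [525.8, -122.1, 154.4]
tool_rot: [3.141, 0.437, -1.683]
force: [0.2, 0.5, 0.3]
width: 1.2
```

apply_moves([
  {"tx":0.0,"ty":0.003,"tz":0.002,"rx":0.0,"ry":0.0,"rz":0.0,"claw":0.001},
  {"tx":0.0,"ty":0.005,"tz":0.006,"rx":0.0,"ry":0.0,"rz":0.0,"claw":0.001},
  {"tx":0.001,"ty":0.006,"tz":0.011,"rx":0.0,"ry":0.0,"rz":0.0,"claw":0.001},
  {"tx":0.001,"ty":0.007,"tz":0.016,"rx":0.0,"ry":0.0,"rz":0.0,"claw":0.001},
  {"tx":0.001,"ty":0.007,"tz":0.016,"rx":0.0,"ry":0.0,"rz":0.0,"claw":0.001},
])

```text
clock: 24.85
eef_pos: [526.2, -117.5, 170.9]
tool_rot: [-3.141, 0.433, -1.684]
force: [-2.3, -5.7, 1.3]
width: 1.2
```

apply_moves([
  {"tx":0.0,"ty":0.001,"tz":0.005,"rx":0.0,"ry":0.0,"rz":0.0,"claw":0.001},
  {"tx":0.0,"ty":0.002,"tz":0.01,"rx":0.0,"ry":0.0,"rz":0.0,"claw":0.001},
  {"tx":0.0,"ty":0.003,"tz":0.015,"rx":0.0,"ry":0.0,"rz":0.0,"claw":0.001},
  {"tx":0.0,"ty":0.004,"tz":0.018,"rx":0.0,"ry":0.0,"rz":0.0,"claw":0.001},
  {"tx":0.0,"ty":0.004,"tz":0.018,"rx":0.0,"ry":0.0,"rz":0.0,"claw":0.001},
])

```text
clock: 25.35
eef_pos: [526.8, -112.1, 189.4]
tool_rot: [-3.141, 0.435, -1.683]
force: [-2.8, -5.9, 1.4]
width: 1.4
```

apply_moves([
  {"tx":0.0,"ty":0.002,"tz":0.005,"rx":0.0,"ry":0.0,"rz":0.0,"claw":0.001},
  {"tx":0.0,"ty":0.004,"tz":0.01,"rx":0.0,"ry":0.0,"rz":0.0,"claw":0.001},
  {"tx":0.001,"ty":0.006,"tz":0.015,"rx":0.0,"ry":0.0,"rz":0.0,"claw":0.001},
  {"tx":0.001,"ty":0.009,"tz":0.02,"rx":0.0,"ry":0.0,"rz":0.0,"claw":0.001},
  {"tx":0.001,"ty":0.011,"tz":0.025,"rx":0.0,"ry":0.0,"rz":0.0,"claw":0.001},
  {"tx":0.001,"ty":0.013,"tz":0.029,"rx":0.0,"ry":0.0,"rz":0.0,"claw":0.001},
  {"tx":0.001,"ty":0.013,"tz":0.029,"rx":0.0,"ry":0.0,"rz":0.0,"claw":0.001},
])

```text
clock: 26.05
eef_pos: [528.1, -100.1, 218.7]
tool_rot: [-3.139, 0.434, -1.683]
force: [-3.6, -7.0, 2.2]
width: 1.1
```

```bash
cat > ang.py <<'E'
from h import *
s=read_state();print(s['eef_pos'],s['force'],s['clock'])
ex=np.array([.1132,.9936,0]);ey=np.array([-.9936,.1132,0]);O=np.array([534.2,24.7,0])+2*ex
c=calibration('scene');a=get_image('scene')[:,:,::-1]
cv2.imwrite('pics/a%.0f.png'%(s['clock']*100),a)
b=cv2.imread('pics/scene0.png') 
# profile: the cover's bolt-end edge, front corner: sample predicted corner neighbourhood brightness inside/outside
hsv=cv2.cvtColor(a,cv2.COLOR_BGR2HSV)
m=((hsv[...,0]>17)&(hsv[...,0]<34)&(hsv[...,1]<100)&(hsv[...,2]>60))
def pt(th,y,rr): r=th+.0164;return O+(100-rr*np.cos(r))*ex+y*ey+[0,0,130+rr*np.sin(r)]
for th in np.arange(.15,1.2,.07):
    ys=np.linspace(-112,-40,25)
    v=[m[tuple(int(round(q)) for q in proj(c,pt(th,y,rr))[0][::-1])] for y in ys for rr in(236,225)]
    w=[m[tuple(int(round(q)) for q in proj(c,pt(th,y,rr))[0][::-1])] for y in ys for rr in(262,270)]
    print(round(th,2),np.mean(v).round(2),np.mean(w).round(2),proj(c,pt(th,-115,250)).round(0)[0])
E
python3 ang.py
```

```text
[ 528.10306634 -100.07300571  218.73006407] [-3.60109109 -7.01075506  2.21105255] 26.05
0.15 0.88 0.34 [323. 255.]
0.22 0.98 0.46 [324. 250.]
0.29 0.62 0.74 [326. 246.]
0.36 0.08 0.94 [327. 241.]
0.43 1.0 0.08 [329. 236.]
0.5 0.98 0.86 [331. 230.]
0.57 1.0 1.0 [333. 225.]
0.64 1.0 0.94 [336. 219.]
0.71 1.0 0.92 [338. 214.]
0.78 0.94 1.0 [341. 208.]
0.85 1.0 0.96 [344. 202.]
0.92 0.0 0.0 [348. 196.]
0.99 0.0 0.0 [351. 191.]
1.06 0.0 0.02 [355. 185.]
1.13 0.0 0.0 [358. 180.]
```

The mask check puts the cover at about 0.43 rad and following the tool. I'll continue along the arc.

apply_moves([
  {"tx":0.0,"ty":0.003,"tz":0.006,"rx":0.0,"ry":0.0,"rz":0.0,"claw":0.001},
  {"tx":0.001,"ty":0.007,"tz":0.012,"rx":0.0,"ry":0.0,"rz":0.0,"claw":0.001},
  {"tx":0.001,"ty":0.011,"tz":0.018,"rx":0.0,"ry":0.0,"rz":0.0,"claw":0.001},
  {"tx":0.002,"ty":0.015,"tz":0.024,"rx":0.0,"ry":0.0,"rz":0.0,"claw":0.001},
  {"tx":0.002,"ty":0.019,"tz":0.03,"rx":0.0,"ry":0.0,"rz":0.0,"claw":0.001},
  {"tx":0.003,"ty":0.023,"tz":0.036,"rx":0.0,"ry":0.0,"rz":0.0,"claw":0.001},
  {"tx":0.003,"ty":0.023,"tz":0.036,"rx":0.0,"ry":0.0,"rz":0.0,"claw":0.001},
])

```text
clock: 26.8
eef_pos: [531.1, -77.6, 255.2]
tool_rot: [-3.138, 0.433, -1.683]
force: [-1.5, -7.0, 1.6]
width: 0.6
```

apply_moves([
  {"tx":0.0,"ty":0.005,"tz":0.006,"rx":0.0,"ry":0.0,"rz":0.0,"claw":0.001},
  {"tx":0.001,"ty":0.01,"tz":0.012,"rx":0.0,"ry":0.0,"rz":0.0,"claw":0.001},
  {"tx":0.002,"ty":0.015,"tz":0.018,"rx":0.0,"ry":0.0,"rz":0.0,"claw":0.001},
  {"tx":0.002,"ty":0.02,"tz":0.023,"rx":0.0,"ry":0.0,"rz":0.0,"claw":0.001},
  {"tx":0.003,"ty":0.025,"tz":0.028,"rx":0.0,"ry":0.0,"rz":0.0,"claw":0.001},
  {"tx":0.004,"ty":0.031,"tz":0.033,"rx":0.0,"ry":0.0,"rz":0.0,"claw":0.001},
  {"tx":0.005,"ty":0.037,"tz":0.038,"rx":0.0,"ry":0.0,"rz":0.0,"claw":0.001},
  {"tx":0.005,"ty":0.037,"tz":0.038,"rx":0.0,"ry":0.0,"rz":0.0,"claw":0.001},
])

```text
clock: 27.6
eef_pos: [536.3, -38.0, 293.4]
tool_rot: [-3.139, 0.437, -1.681]
force: [0.1, -2.8, 0.9]
width: 0.8
```

apply_moves([
  {"tx":0.001,"ty":0.005,"tz":0.004,"rx":-0.4,"ry":0.05,"rz":0.0,"claw":0.001},
  {"tx":0.001,"ty":0.01,"tz":0.008,"rx":-0.8,"ry":0.09,"rz":0.0,"claw":0.001},
  {"tx":0.002,"ty":0.016,"tz":0.012,"rx":-1.2,"ry":0.14,"rz":0.0,"claw":0.001},
  {"tx":0.002,"ty":0.022,"tz":0.015,"rx":-1.5,"ry":0.17,"rz":0.0,"claw":0.001},
  {"tx":0.003,"ty":0.028,"tz":0.018,"rx":-1.5,"ry":0.17,"rz":0.0,"claw":0.001},
  {"tx":0.004,"ty":0.034,"tz":0.021,"rx":-1.5,"ry":0.17,"rz":0.0,"claw":0.001},
  {"tx":0.005,"ty":0.04,"tz":0.024,"rx":-1.5,"ry":0.17,"rz":0.0,"claw":0.001},
  {"tx":0.005,"ty":0.04,"tz":0.024,"rx":-1.5,"ry":0.17,"rz":0.0,"claw":0.001},
])

```text
clock: 28.4
eef_pos: [540.8, 2.8, 316.9]
tool_rot: [-3.141, 0.306, -1.681]
force: [0.5, -1.0, 0.1]
width: 1.0
```

```bash
python3 ang.py | sed -n '1p;7,$p'
```

```text
[540.83107903   2.78073183 316.85984831] [ 0.48924673 -0.97385281  0.11444612] 28.4
0.5 0.0 0.0 [331. 230.]
0.57 0.0 0.0 [333. 225.]
0.64 0.32 0.0 [336. 219.]
0.71 0.96 0.62 [338. 214.]
0.78 1.0 1.0 [341. 208.]
0.85 1.0 1.0 [344. 202.]
0.92 0.02 0.0 [348. 196.]
0.99 0.02 0.0 [351. 191.]
1.06 1.0 0.72 [355. 185.]
1.13 0.0 0.0 [358. 180.]
```

The cover is at about 1.06 rad (61°). I'll withdraw and check.

apply_moves([
  {"tx":0.0,"ty":-0.01,"tz":0.0,"rx":0.0,"ry":0.0,"rz":0.0,"claw":0.001},
  {"tx":-0.003,"ty":-0.04,"tz":0.0,"rx":0.0,"ry":0.0,"rz":0.0,"claw":0.001},
  {"tx":-0.008,"ty":-0.09,"tz":0.01,"rx":0.0,"ry":0.0,"rz":0.0,"claw":0.001},
  {"tx":-0.012,"ty":-0.13,"tz":0.03,"rx":0.0,"ry":0.0,"rz":0.0,"claw":0.001},
  {"tx":-0.015,"ty":-0.17,"tz":0.05,"rx":0.0,"ry":0.0,"rz":0.0,"claw":0.001},
  {"tx":-0.02,"ty":-0.21,"tz":0.05,"rx":0.0,"ry":0.0,"rz":0.0,"claw":0.001},
  {"tx":-0.02,"ty":-0.25,"tz":0.05,"rx":0.0,"ry":0.0,"rz":0.0,"claw":0.001},
  {"tx":-0.02,"ty":-0.25,"tz":0.05,"rx":0.0,"ry":0.0,"rz":0.0,"claw":0.001},
])

```text
clock: 29.25
eef_pos: [519.0, -255.4, 364.8]
tool_rot: [3.141, 0.301, -1.693]
force: [0.1, -0.1, -0.2]
width: 1.0
```

```bash
python3 ang.py | sed -n '1p;11,$p'; python3 - <<'E'
from h import *
import glob
ex=np.array([.1132,.9936,0]);ey=np.array([-.9936,.1132,0]);O=np.array([534.2,24.7,0])+2*ex
b=get_image('top')[:,:,::-1].copy();a=get_image('scene')[:,:,::-1].copy()
for n,im in(('scene',a),('top',b)):
    c=calibration(n)
    for th,col in((.96,(0,0,255)),(1.06,(0,255,0))):
        r=th+.0164
        for y in(-115,115):
            u=proj(c,O+(100-248*np.cos(r))*ex+y*ey+[0,0,130+248*np.sin(r)])[0];cv2.circle(im,tuple(int(round(q)) for q in u),1,col,-1)
cv2.imwrite('pics/fin.png',np.hstack([cv2.resize(a[130:300,240:420],(400,378)),cv2.resize(b[100:280,230:420],(400,378))]))
E
```

```text
[ 519.02023735 -255.44825514  364.77552094] [ 0.13899789 -0.06523121 -0.20809821] 29.25
0.78 0.82 0.92 [341. 208.]
0.85 0.92 0.92 [344. 202.]
0.92 0.06 0.0 [348. 196.]
0.99 0.02 0.0 [351. 191.]
1.06 0.94 0.82 [355. 185.]
1.13 0.0 0.0 [358. 180.]
```

View pics/fin.png

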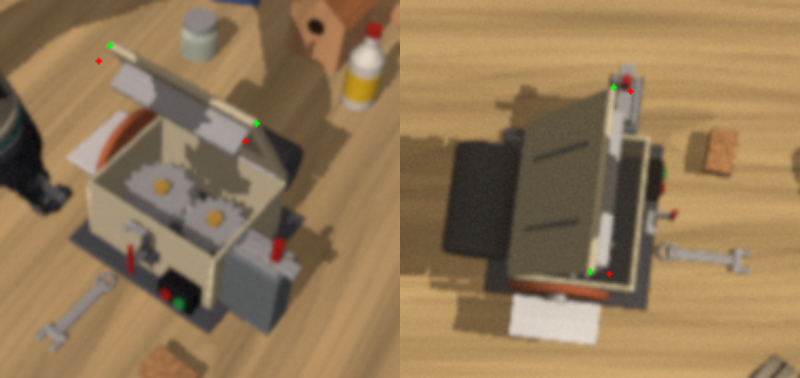

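The cover stands open on its own. Its front corners match the 1.06 rad (61°) markers in both views. The knob is drawn, the pin is back in place, and the nearby things I can see look undisturbed.

```bash
python3 -c "
from cell import *
s=read_state();print(s['clock'],s['force']);print(finish_job())"
```

```text
29.4 [ 1.2607849  -0.12479605 -0.30253798]
the job is handed in; nothing more can be done
None
```

The gear cover is open at about 1.06 rad (61°) and standing by itself. I handed the job in at 29.4 s with the robot clear of everything.

- **Bolt:** I pushed the red knob with closed fingers until it stopped at its end stop, about 32 mm, at about 9 N.
- **Ajar:** I raised the front edge until the catch held it (vertical force climbed to 9 N). The cover then stood ajar, untouched, for about 2 s.
- **Catch:** The first try at the pin rode on its front face instead of its side, dragging it aside. I backed off and re-tilted the fingers to reach deeper. On the second try I met the pin's side cleanly, pushed it about 13 mm towards the disc and held it while raising the cover past it. I then lifted the cover along its arc.
- **Forces:** The highest reading was about 12 N, when the fingers met the edge while reaching deeper. I saw forces only at the end of each move.

**Last checks:**
- In the scene and top views, the cover's front corners match the 61° markers, not the 55° ones.
- The pin had sprung back and the bolt still showed drawn.
- The sanding block and spanner look undisturbed, as do the jar, birdhouse and glue where visible. The mug and offcut were outside the last pictures, but the arm never worked near them.
- The automatic colour check of the angle was ambiguous at the end, because it also matched 0.78–0.85 rad. I relied on the corner positions and the tool's position instead.

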